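Load the battery stick into the charging dock

TASK

Put the long battery stick from the rack into the charging dock: seat its flat end against the spring contact with the button end still raised, push the spring back, then press the button end down behind the catch and let go, so that the spring holds the stick under the catch, lying on the rails with its button on the fixed contact. Leave the short stick, the tape roll and the tools (wrench, screwdriver, socket) where they are.

Things in the scene. Friction and masses are not known exactly. Their poses are not given: they have to be found in the camera images.
- stick_center (a point): Centre of the long battery stick: grey cylinder with steel end bands, 28 mm diameter, 110 mm long over all, 160 g. Its x axis runs along the stick towards the button end (a steel button 12 mm across standing 3 mm out of the end, within the 110 mm); the other end is flat. It starts lying level on the rack, axis 28.1 mm above the bench.
- stick_button (a point): Outer end of the long stick's button, on its axis, 55 mm from its centre.
- stick_flat (a point): Middle of the long stick's flat end, 55 mm from its centre.
- dock: Charging dock, fixed; black base 190 x 90 x 12 mm. Origin at bench level below the centre of a loaded stick; x runs along the stick's place from spring contact (-x) to fixed contact (+x), z up. The stick lies on two steel rods (x -71 to 53 mm, tops at 25 mm, outer edges 12.5 mm either side of the middle); loaded, its underside is at 22.1 mm. Beside the rods only the base is in the fingers' way.
- dock_home (a point): Centre of a properly loaded stick: 36.1 mm above the dock's origin; axes as the dock's.
- spring_face (a point): Middle of the face of the spring contact, a brass disc 22 mm across facing the dock's +x, 36.1 mm above the bench. At rest at x = -51 mm in the dock's frame, 24 mm out of its housing, a grey block at x -102 to -75 mm, 50 mm wide, 57 mm high.
- plunger (a joint): How far the spring contact is pushed back towards the dock's -x, m: 0 at rest, 0.018 fully in. It needs about 4.8 N to start and 0.3 N more per mm. With the stick loaded it reads about 0.004.
- fixed_contact (a point): Middle of the fixed contact's face, x = 55 mm in the dock's frame, 36.1 mm above the bench; the loaded stick's button rests on it. Its post is 28 mm wide, 11 mm thick and, with the catch, 58 mm high.
- catch_edge (a point): Edge of the catch, a rounded steel nose over the fixed contact, 6 mm out from its face (x = 49 mm in the dock's frame), 52.6 to 57.6 mm above the bench: 2.5 mm above a loaded stick, over the last 3 mm of its body. To bring the button end below it, the stick must be 6 to 14 mm nearer the spring than when loaded; let go there, the spring pushes it back under the catch.
- rack: Wooden rack, fixed, board 130 x 140 x 6 mm, origin on its underside, with two places along its x at y = +40 and -40 mm. In each a stick lies on two rods that reach no further than 12.5 mm either side of its axis; beside them fingers can go down to the board.
- short_center (a point): Centre of the short battery stick, same make but 22 mm diameter and 80 mm long, lying on the rack's other place 80 mm beside the long one; stays there.
- tape: Black tape roll lying on the bench, 64 mm outer diameter, 20 mm high; stays.
- wrench: Steel wrench lying on the far part of the bench; stays.
- screwdriver: Screwdriver lying on the far part of the bench; stays.
- socket: Steel socket, 26 mm diameter, 40 mm high, standing on the far part of the bench; stays.
There are look-alikes about, which are no part of the job. What is shaped like the part that bears stick_center but purple is not meant.

How it is judged:
By the outcome, as a careful person would: the job done as asked, in the order asked, and still so for the second after the job is handed in, with the robot touching nothing.
It also fails if it takes over 42 s, if anything falls off the work surface, if the arm or the gripper's body presses on something with over 40 N, if the wrist force passes 120 N, or if a joint passes its speed limit or range.

ROBOT

A 6-joint arm with a two-finger parallel gripper is mounted at the origin on the work surface. World frame = base frame: x ahead of the robot, y to its left, z up, the work surface at z = 0. Lengths are in m, angles in rad, forces in N, time in s.
With the tool pointing down it reaches from about 0.25 to 0.775 m from the base axis. Payload 4 kg.
Tool frame: the origin (TCP) lies on the centre line of the jaws, within the pads' length; the fingertips stand 17 mm ahead of it and the grasp point (between the pads) lies 2 mm behind it; z points along the fingers, y is the line along which they close (so a half turn about z gives the same grasp; the last joint's range is limited). The gripper opens to 94 mm and grips with 3 to 60 N. Pads are 16 mm wide; open, the fingers measure 119 mm over their backs; the gripper's body (75 mm by 177 mm) begins 78 mm behind the grasp point.
Start: joints at [-1.333, 0.087, 1.371, -0, 1.684, -0.103], TCP at [0.184, -0.518, 0.223] pointing down, gripper open.
Joint ranges: [-3.1, 3.1], [-0.76, 2.03], [0.27, 2.55], [-1.08, 4.22], [0.17, 2.65], [-2.57, 2.57]. Speed limits (rad/s): [2.79, 2.79, 3.14, 3.14, 3.14, 3.14].

INTERFACE

Orientations are given as [roll, pitch, yaw] about the fixed x, y, z axes, in that order (R = Rz(yaw) Ry(pitch) Rx(roll)).
In Python, from bench import robot gives the robot as it stands.
- The arm moves only by the tool servo_tool, never from a script. Its argument "plan" is a list of rows, each a list of 7 numbers: the shift along the tool's x, y, z normalised to -1 to 1, where 1 is 0.1 m, then the turn, a rotation vector about the tool's x, y, z normalised to -1 to 1, where 1 is pi/2 rad, then the finger opening in mm, from 0 to 94. In form: [[x, y, z, ax, ay, az, gripper], ...]. A call has 1 to 12 rows; each row is the pose to reach, as a shift and turn from the pose commanded when the call began, along the tool's axes at that moment; what a row does not reach only later rows make up. A row lasts 1/12 s, in which the tool goes at most 41.7 mm and 7.16 degrees, less where a joint would pass 70% of its speed; a pose out of reach is approached as far as the arm can. A call with a number of a shift or a turn outside -1 to 1 is refused whole. A call with a gripper value outside its range is refused whole. The fingers move at their own pace and stop on an object; the grip force is fixed at half the most. Time passes only in rows, so rows that repeat a pose let the fingers close. It gives the time, the measured TCP pose, the force, the opening and the grip force at its end, in the units of the state.
- robot.get_obs(): the state, without advancing time (a new reading comes with each control period).
- robot.snapshot(name): name is "scene" or "top"; returns the picture (384x512x3 uint8, red, green, blue); there is no depth.
- robot.camera_params(name): a dict with "camera_matrix" (3x3 intrinsics, pixels), "distortion" ([k1, k2, p1, p2, k3] as OpenCV has them; the pictures are not rectified), "rvec" (rotation vector, rad) and "tvec" (3), from world to camera coordinates, as OpenCV has them. Camera axes: x right, y down, z forward; pixel columns grow to the right and rows downward; lengths in m; the calibration is good to about 2 mm. A picture is of the moment at which its call begins. camera_params takes no time and is no camera call.
- robot.close_job(): hands the job in; it is judged then, once.
Trained networks look in the newest picture that a camera, given by its name, has taken for a name from the list of things; names that differ only in an ending like _2 or _b are one class to them, and where a whole thing is asked for, a point or a joint stands for the part that bears it (a point fixed in the world has none). Each returns a list of dicts, best first, with "conf" (0 to 1); they miss things now and then, are a little off and sometimes report something else, mostly with a low value. They report only what shows in the picture. A call takes as long as a camera call. They do not tell look-alikes from the thing itself.
- robot.find_in(thing, camera): "extent" ([centre column, centre row, width, height] in pixels, round what is visible of it).
The state is a dict: "time": time; "joint_positions": joint angles; "qvel": joint speeds; "joint_torque": joint torques, N m; "tool_pos": TCP position; "ee_rot": TCP orientation; "wrist_force": force on the tool from outside, world axes, zero at the start; "wrist_torque": the same for the moment, N m; "width": finger opening in m; "finger_force": force on a finger pad.
Only numpy, scipy, OpenCV 4.12 (cv2) and the standard library are available. Lean on these libraries where they do the work, as an engineer would, in place of code of your own. Each camera call takes 0.05 s, during which the arm holds its last target. There are 200 camera calls.

## Working session

There is one attempt and no reset: what is moved stays moved. The work goes in short steps, Python scripts to look and compute and a tool call to move; the robot and the scene stay as the last step left them, time stands still between calls to the robot, and variables do not carry over. Pictures are saved under pics/ and viewed, at most 13 in all, crops included, and the job is handed in when it is done.

Besides the shell and the picture viewer there is one more tool, called after "Emit:" in YAML: its name, and indented under it one key for each argument. servo_tool: Moves the arm, as the interface text tells. Scaled input: -1 to 1 covers 0.1 m each way for a shift and pi/2 rad each way for a turn. Its arguments: {"type":"object","properties":{"plan":{"type":"array","items":{"type":"array","items":{"type":"number"}}}},"required":["plan"]}

```bash
mkdir -p pics; ls; python3 - <<'E'
from bench import robot
import cv2,numpy as np
for c in("scene","top"):
    im=robot.snapshot(c); cv2.imwrite(f"pics/{c}0.png",im[:,:,::-1])
    p=robot.camera_params(c); R=cv2.Rodrigues(np.array(p["rvec"]))[0]
    print(c,np.round(-R.T@np.array(p["tvec"]).ravel(),3),np.round(R,2).tolist(),np.round(p["camera_matrix"],0).tolist(),p["distortion"])
    for t in("stick_center","dock","rack","short_center","plunger","catch_edge"):
        print(c,t,[(np.round(d["extent"]).tolist(),round(d["conf"],2)) for d in robot.find_in(t,c)])
o=robot.get_obs();print(o["time"],o["tool_pos"],o["ee_rot"],o["width"])
E
```

```text
pics
scene [ 0.935 -0.531  0.758] [[0.86, 0.51, -0.01], [0.37, -0.64, -0.67], [-0.35, 0.58, -0.74]] [[488.0, 0.0, 265.0], [0.0, 488.0, 196.0], [0.0, 0.0, 1.0]] [-0.08941917  0.          0.          0.          0.        ]
scene stick_center [([266.0, 221.0, 26.0, 53.0], 0.97), ([202.0, 249.0, 62.0, 39.0], 0.81)]
scene dock [([263.0, 149.0, 86.0, 63.0], 0.59)]
scene rack [([191.0, 280.0, 106.0, 72.0], 0.92)]
scene short_center [([172.0, 279.0, 40.0, 35.0], 0.79)]
scene plunger [([251.0, 133.0, 13.0, 10.0], 0.38)]
scene catch_edge [([265.0, 147.0, 84.0, 65.0], 0.92)]
top [0.505 0.017 0.972] [[0.03, -1.0, 0.0], [-0.99, -0.03, -0.12], [0.12, -0.0, -0.99]] [[429.0, 0.0, 254.0], [0.0, 429.0, 197.0], [0.0, 0.0, 1.0]] [-0.07632424  0.          0.          0.          0.        ]
top stick_center [([324.0, 228.0, 16.0, 55.0], 0.65), ([269.0, 198.0, 49.0, 31.0], 0.62)]
top dock [([183.0, 248.0, 52.0, 92.0], 0.88)]
top rack [([338.0, 228.0, 58.0, 58.0], 0.82), ([324.0, 227.0, 16.0, 55.0], 0.63)]
top short_center [([356.0, 233.0, 8.0, 33.0], 0.75)]
top plunger [([180.0, 268.0, 11.0, 12.0], 0.54)]
top catch_edge [([182.0, 249.0, 54.0, 90.0], 0.71)]
0.7 [ 0.18384279 -0.51841124  0.22257022] [3.14136751e+00 2.84529888e-05 3.40801395e-01] 0.09395535195501473
```

```bash
python3 -c "
import cv2,numpy as np
a=cv2.imread('pics/scene0.png');b=cv2.imread('pics/top0.png')
cv2.imwrite('pics/t0.png',cv2.resize(b,(800,600),interpolation=cv2.INTER_CUBIC))"
```

```text
(no output)
```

View pics/t0.png

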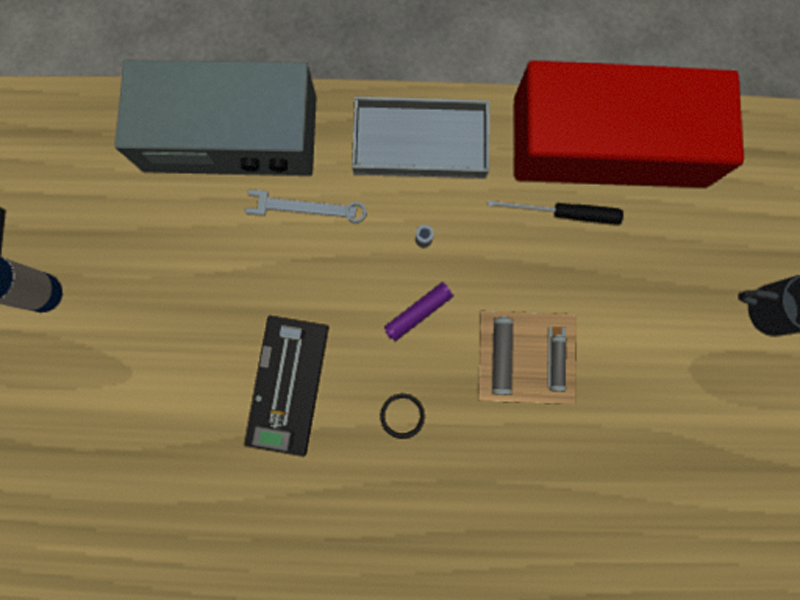

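View pics/scene0.png

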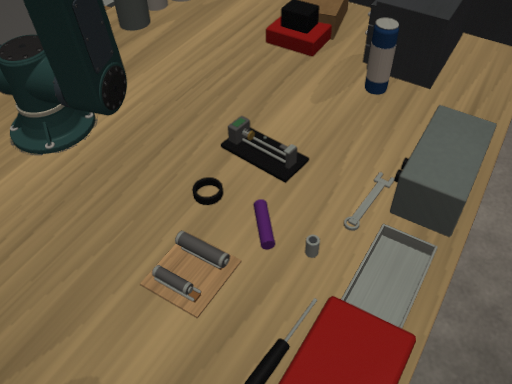

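The top view (800-px scale) shows the rack at (528,357) with the grey long stick at (503,356) and the short one at (557,360). The dock is at (287,386), with its green-topped spring housing at (272,438) and its post at (291,333). The stick candidates are the grey one at native (324,228) and the purple one at (262,195). The grey one on the rack fits the description. I'll confirm it in an enlarged crop.

```bash
python3 -c "
import cv2,numpy as np
a=cv2.imread('pics/scene0.png');b=cv2.imread('pics/top0.png')
f=lambda i,x,y,w,h,W,H:cv2.resize(i[y:y+h,x:x+w],(W,H),interpolation=cv2.INTER_CUBIC)
# top: rack 300..370 x190..265 ; dock 150..220,195..300
m=np.hstack([f(b,300,190,75,75,400,400)[:300*1+100],f(b,150,195,80,110,290,400)])
m2=np.hstack([f(a,165,225,80,40,400,200),f(a,215,115,100,69,290,200)])
cv2.imwrite('pics/c1.png',np.vstack([m,m2]))"
```

```text
(no output)
```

View pics/c1.png

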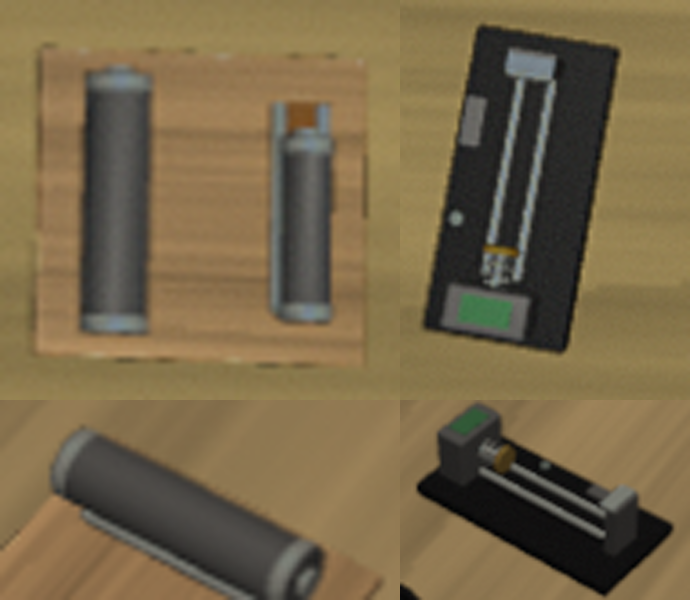

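The crop confirms the grey stick. Its button points away from the robot: at (120,68) in the top crop, and the end facing the camera in the scene crop at (310,578). The dock's spring is at the near end and its post at the far end, so the stick needs no flip. Next I fit both poses.

```bash
cat >h.py <<'E'
import cv2,numpy as np
from bench import robot
from scipy.optimize import least_squares
P={c:robot.camera_params(c) for c in("scene","top")}
def proj(c,X):
    p=P[c];return cv2.projectPoints(np.array(X,float).reshape(-1,1,3),np.array(p["rvec"]),np.array(p["tvec"]),np.array(p["camera_matrix"]),np.array(p["distortion"]))[0].reshape(-1,2)
def place(q,L):
    L=np.array(L,float)/1000;c,s=np.cos(q[2]),np.sin(q[2])
    return np.c_[q[0]+c*L[:,0]-s*L[:,1],q[1]+s*L[:,0]+c*L[:,1],L[:,2]]
E
cat >fit.py <<'E'
from h import *
T=lambda u,v:(150+(u-400)/3.625,195+v/3.636)
S=lambda u,v:(215+(u-400)/2.9,115+(v-400)/2.9)
tb=[(481,25),(619,50),(565,352),(424,328)];tb_l=[(95,45,12),(95,-45,12),(-95,-45,12),(-95,45,12)]
to=[(447,286),(530,296),(524,341),(442,331),(507,48),(558,52),(553,82),(507,78)]
to_l=[(-75,25,57),(-75,-25,57),(-102,-25,57),(-102,25,57),(66,14,58),(66,-14,58),(49,-14,58),(49,14,58)]
sb=[(418,488),(606,588),(671,524)];sb_l=[(-95,-45,12),(95,-45,12),(95,45,12)]
so=[(503,459),(603,493),(622,503),(637,490)];so_l=[(-51,0,36.1),(49,-14,58),(66,-14,58),(66,14,58)]
def res(q):
    o=np.array([q[3],q[4],0])
    f=lambda c,l,p,F:proj(c,place(q,l))-np.array([F(*x) for x in p])
    return np.r_[f("top",np.array(tb_l)+o,tb,T),f("top",to_l,to,T),f("scene",np.array(sb_l)+o,sb,S),f("scene",so_l,so,S)].ravel()
r=least_squares(res,[.4,.15,-.17,0,0],loss="soft_l1",x_scale=[.01,.01,.1,10,10])
print("dock",r.x.round(4));print(res(r.x).reshape(-1,2).round(1).tolist())
A=lambda u,v:(300+u/5.333,190+v/5.333); B=lambda u,v:(165+u/5,225+(v-400)/5)
def rs(q):
    a=proj("top",place(q,[(-55,0,42.1),(55,0,34),(0,0,28.1),(52,0,42.1)]))-np.array([A(115,332),A(120,67),A(117,200),A(120,76)])
    a[2,1]=0
    b=proj("scene",place(q,[(55,0,28.1),(-55,0,28.1)]))-np.array([B(310,578),B(68,460)])
    return np.r_[a,b].ravel()
r=least_squares(rs,[.43,-.13,-.03]);print("stick",r.x.round(4),rs(r.x).reshape(-1,2).round(1).tolist())
E
python3 fit.py
```

```text
dock [  0.5226   0.1701  -0.1262 -13.6931  -1.2707]
[[-1.0, -0.7], [0.2, -1.4], [0.9, 0.4], [-0.2, 0.4], [0.2, -0.8], [0.5, 0.2], [0.0, 0.7], [-0.7, -0.4], [0.1, -0.3], [-1.1, 0.7], [-1.1, 0.2], [-1.2, -0.7], [-2.2, -1.1], [-0.4, 0.5], [1.0, -0.3], [0.3, 0.4], [-2.1, 2.9], [-2.2, 2.8], [0.3, 0.2]]
stick [ 0.5578 -0.1327 -0.0017] [[0.4, 0.7], [-0.5, 0.1], [-0.7, 0.0], [0.0, -0.6], [-0.1, 0.9], [-0.0, -0.1]]
```

```bash
cat >ov.py <<'E'
from h import *
import sys
def box(x0,x1,y0,y1,z0,z1):
    c=[(x,y,z) for x in(x0,x1) for y in(y0,y1) for z in(z0,z1)]
    return [(a,b) for i,a in enumerate(c) for b in c[i+1:] if sum(p!=q for p,q in zip(a,b))==1]
def dock_lines(ox,oy):
    L=box(-95+ox,95+ox,-45+oy,45+oy,0,12)+box(-102,-75,-25,25,12,57)+box(55,66,-14,14,12,58)
    L+=[((-71,s*9.5,25),(53,s*9.5,25)) for s in(1,-1)]
    t=np.linspace(0,6.283,13);d=[(-51,11*np.cos(a),36.1+11*np.sin(a)) for a in t]
    return L+list(zip(d,d[1:]))+[((49,-14,55),(49,14,55))]
def draw(im,c,win,k,q,L,col=(0,0,255)):
    x,y,w,h=win;o=cv2.resize(im[y:y+h,x:x+w],None,fx=k,fy=k,interpolation=cv2.INTER_CUBIC)
    for a,b in L:
        p=(proj(c,place(q,[a,b]))-[x,y]+.5)*k
        cv2.line(o,*[tuple(int(v) for v in r) for r in p.round()],col,1,cv2.LINE_AA)
    return o
if __name__=="__main__":
    q=[.5226,.1701,-.145]
    a=cv2.imread('pics/top0.png');b=cv2.imread('pics/scene0.png')
    A=draw(a,"top",(150,195,72,110),5,q,dock_lines(-13.7,-1.3));B=draw(b,"scene",(215,115,100,73),4.35,q,dock_lines(-13.7,-1.3))
    o=np.zeros((600,800,3),np.uint8);o[:550,:360]=A;o[:B.shape[0],361:361+B.shape[1]]=B[:,:439]
    C=draw(b,"scene",(165,225,80,45),5,[.5578,-.1327,-.0017],box(-55,52,-14,14,14.1,42.1));o[325:550,361:761]=C
    cv2.imwrite('pics/ov1.png',o)
E
python3 ov.py
```

```text
(no output)
```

View pics/ov1.png

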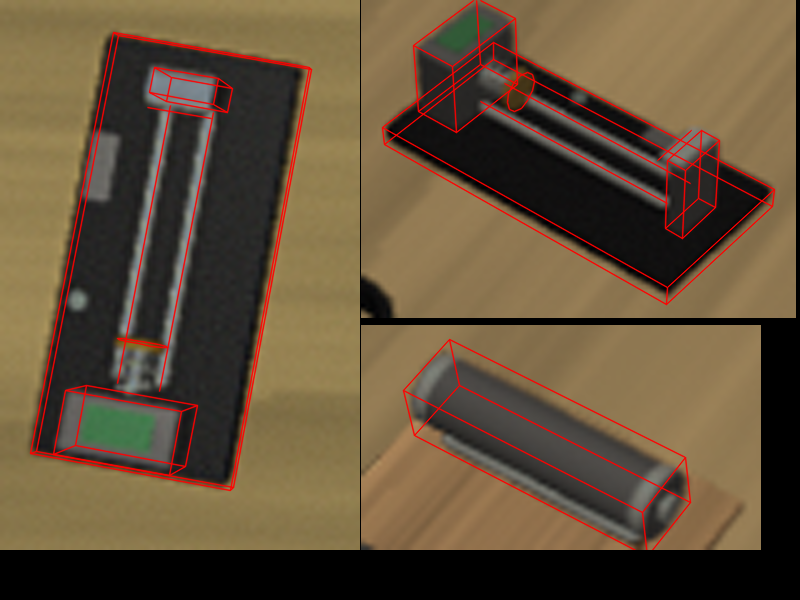

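The overlay fits both views to within about a pixel, so both poses are good to about 2 mm. Moving above the stick now.

Emit:
servo_tool:
  plan:
    - [1,-0.5,0,0,0,0.218,50]
    - [1,-0.5,0,0,0,0.218,50]
    - [1,-0.5,0,0,0,0.218,50]
    - [1,-0.5,0,0,0,0.218,50]

```text
time: 1.03
tool_pos: [0.2647, -0.4343, 0.2231]
ee_rot: [-3.14, -0.003, 0.001]
wrist_force: [0.8, 0.8, 0.7]
width: 0.0709
finger_force: 0.0
```

Emit:
servo_tool:
  plan:
    - [0.99,-1,0,0,0,0,50]
    - [0.99,-1,0,0,0,0,50]
    - [0.99,-1,0,0,0,0,50]
    - [0.99,-1,0,0,0,0,50]
    - [0.99,-1,0,0,0,0,50]

```text
time: 1.45
tool_pos: [0.3625, -0.3359, 0.2228]
ee_rot: [-3.141, -0.001, 0.004]
wrist_force: [-0.3, -0.9, -0.8]
width: 0.05
finger_force: 0.0
```

Emit:
servo_tool:
  plan:
    - [0.99,-1,0,0,0,0,50]
    - [0.99,-1,0,0,0,0,50]
    - [0.99,-1,0,0,0,0,50]
    - [0.99,-1,0,0,0,0,50]
    - [0.99,-1,0,0,0,0,50]

```text
time: 1.87
tool_pos: [0.4612, -0.2369, 0.2223]
ee_rot: [-3.141, -0.0, 0.003]
wrist_force: [-1.0, -0.4, 0.2]
width: 0.05
finger_force: 0.0
```

Emit:
servo_tool:
  plan:
    - [0.98,-1,0.9,0,0,0,50]
    - [0.98,-1,0.9,0,0,0,50]
    - [0.98,-1,0.9,0,0,0,50]
    - [0.98,-1,0.9,0,0,0,50]
    - [0.98,-1,0.9,0,0,0,50]
    - [0.98,-1,0.9,0,0,0,50]

```text
time: 2.37
tool_pos: [0.5567, -0.1389, 0.13]
ee_rot: [-3.141, 0.005, -0.0]
wrist_force: [0.2, -0.3, 0.7]
width: 0.0499
finger_force: 0.0
```

Emit:
servo_tool:
  plan:
    - [0.01,-0.06,0.4,0,0,0,50]
    - [0.01,-0.06,0.7,0,0,0,50]
    - [0.01,-0.06,0.8,0,0,0,50]
    - [0.01,-0.06,0.8,0,0,0,50]

```text
time: 2.7
tool_pos: [0.5562, -0.1339, 0.0502]
ee_rot: [-3.141, 0.006, -0.004]
wrist_force: [0.0, -0.5, 0.1]
width: 0.0498
finger_force: 0.0
```

```bash
python3 - <<'E'
from h import *
o=robot.get_obs();print(o["tool_pos"],o["ee_rot"])
f=lambda i,x,y,w,h,W,H:cv2.resize(i[y:y+h,x:x+w],(W,H),interpolation=cv2.INTER_CUBIC)
a=robot.snapshot("scene")[:,:,::-1]
b=robot.snapshot("top")[:,:,::-1]
cv2.imwrite("pics/g1.png",np.hstack([f(a,150,190,110,110,400,400),f(b,290,180,80,80,400,400)]))
E
```

```text
[ 0.55615255 -0.13385764  0.05015067] [-3.14075578  0.00559076 -0.0038468 ]
```

View pics/g1.png

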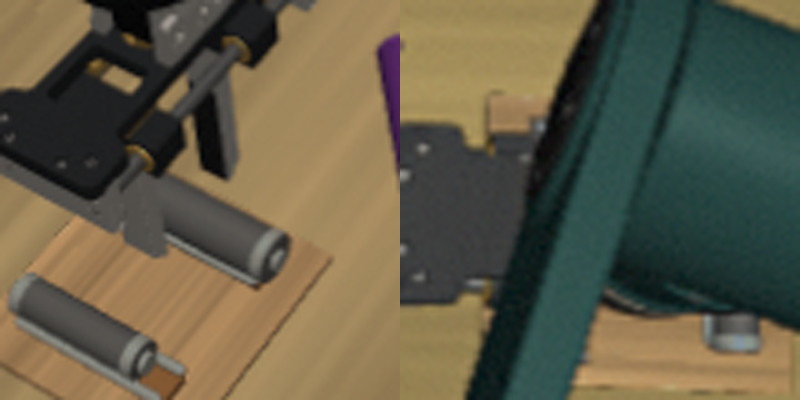

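The scene view shows the open fingers straddling the grey stick, one at (145,215) and one at (215,120), with the button end at (275,255). I'll go down and close.

Emit:
servo_tool:
  plan:
    - [0.01,0,0.22,0,0,0,50]
    - [0.01,0,0.22,0,0,0,50]
    - [0.01,0,0.22,0,0,0,20]
    - [0.01,0,0.22,0,0,0,15]
    - [0.01,0,0.22,0,0,0,15]
    - [0.01,0,0.22,0,0,0,15]
    - [0.01,0,0.22,0,0,0,15]

```text
time: 3.38
tool_pos: [0.5608, -0.1327, 0.0321]
ee_rot: [3.141, -0.003, -0.002]
wrist_force: [0.5, -0.6, 4.3]
width: 0.0274
finger_force: 30.0
```

Emit:
servo_tool:
  plan:
    - [0,0,0,0,0,0,15]
    - [0,0,0,0,0,0,15]
    - [0,0,-0.3,0,0,0,15]
    - [0,0,-0.6,0,0,0,15]
    - [0,0,-1,0,0,0,15]
    - [0,0,-1,0,0,0,15]

```text
time: 3.88
tool_pos: [0.5641, -0.1336, 0.139]
ee_rot: [3.137, -0.014, -0.001]
wrist_force: [1.9, 0.0, 0.2]
width: 0.0272
finger_force: 30.0
```

Emit:
servo_tool:
  plan:
    - [-0.1,-1,-0.2,0,0,0.087,15]
    - [-0.1,-1,-0.2,0,0,0.087,15]
    - [-0.1,-1,-0.2,0,0,0.087,15]
    - [-0.1,-1,-0.2,0,0,0.087,15]
    - [-0.1,-1,-0.2,0,0,0.087,15]

```text
time: 4.3
tool_pos: [0.5497, -0.0314, 0.1498]
ee_rot: [3.141, 0.0, -0.136]
wrist_force: [-0.3, -0.3, -1.7]
width: 0.0272
finger_force: 30.0
```

Emit:
servo_tool:
  plan:
    - [-0.1,-1,0,0,0,0,15]
    - [-0.1,-1,0,0,0,0,15]
    - [-0.1,-1,0,0,0,0,15]
    - [-0.1,-1,0,0,0,0,15]
    - [-0.1,-1,0,0,0,0,15]

```text
time: 4.72
tool_pos: [0.5537, 0.0674, 0.1492]
ee_rot: [3.14, 0.002, -0.138]
wrist_force: [-0.1, -0.1, -0.9]
width: 0.0274
finger_force: 30.0
```

Emit:
servo_tool:
  plan:
    - [0,-1,0,0,0,0,15]
    - [0,-1,0,0,0,0,15]
    - [0,-1,0,0,0,0,15]
    - [0,-1,0,0,0,0,15]
    - [0,-1,0,0,0,0,15]
    - [0,-1,0,0,0,0,15]

```text
time: 5.22
tool_pos: [0.5679, 0.1649, 0.1498]
ee_rot: [3.14, 0.001, -0.141]
wrist_force: [0.2, -0.8, -2.1]
width: 0.0274
finger_force: 30.0
```

```bash
python3 - <<'E'
from h import *
from ov import draw,dock_lines
from scipy.spatial.transform import Rotation as Ro
o=robot.get_obs();print(o["time"],o["tool_pos"].round(4),o["ee_rot"].round(4),o["width"])
a=robot.snapshot("scene")[:,:,::-1].copy();cv2.imwrite("pics/s2.png",a)
o=robot.get_obs();print(o["tool_pos"].round(4),o["ee_rot"].round(4))
k=5;x,y,w,h=205,80,150,110
im=cv2.resize(a[y:y+h,x:x+w],None,fx=k,fy=k,interpolation=cv2.INTER_CUBIC)
M=Ro.from_euler("xyz",o["ee_rot"]).as_matrix()
t=np.linspace(0,6.283,17)
for X in(-58,49):
    L=np.c_[np.full(17,X),14*np.cos(t),4+14*np.sin(t)]/1000
    p=(proj("scene",L@M.T+o["tool_pos"])-[x,y]+.5)*k
    cv2.polylines(im,[p.round().astype(int)],True,(0,0,255),1,cv2.LINE_AA)
cv2.imwrite("pics/g2.png",im)
E
```

```text
5.2167 [0.5679 0.1649 0.1498] [ 3.1398e+00  7.0000e-04 -1.4060e-01] 0.02737659045154203
[0.5679 0.1648 0.1501] [ 3.1402e+00  4.0000e-04 -1.4100e-01]
```

View pics/g2.png

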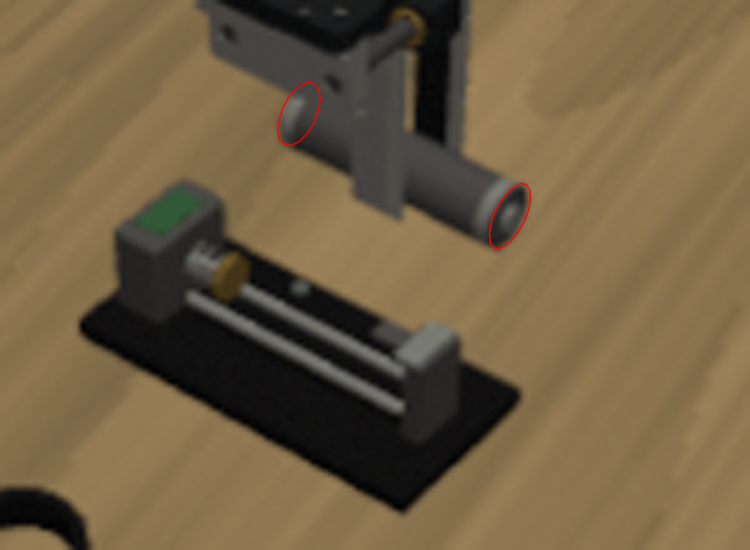

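The drawn rims at (300,115) and (508,215) match the stick's ends, so the stick centre in the tool frame is (-3, 0, +4) mm. Next I compute the insertion stages.

```bash
cat >plan.py <<'E'
from h import *
from scipy.spatial.transform import Rotation as Ro
D=np.array([.5226,.1705]);YAW=-.139;G=np.array([-.003,0,.004])
def tool(xf,zf,th,yl=0):   # mm, mm, deg: flat-end centre in dock frame, tilt
    R=Ro.from_euler("z",YAW)*Ro.from_euler("y",-th,degrees=True)
    c,s=np.cos(YAW),np.sin(YAW)
    f=np.array([D[0]+(c*xf-s*yl)/1e3,D[1]+(s*xf+c*yl)/1e3,zf/1e3])
    Rt=R*Ro.from_euler("x",np.pi)
    return f+R.apply([.055,0,0])-Rt.apply(G),Rt
def rel(a,b):
    return np.r_[a[1].inv().apply(b[0]-a[0])/.1,(a[1].inv()*b[1]).as_rotvec()/(np.pi/2)].round(3).tolist()
def cur():
    o=robot.get_obs();return o["tool_pos"],Ro.from_euler("xyz",o["ee_rot"])
if __name__=="__main__":
    w=[cur(),tool(-36,85,25),tool(-36,38,25),tool(-46,38,25),tool(-57,38,25)]
    for a,b in zip(w,w[1:]):print(b[0].round(4),rel(a,b))
    for th in(20,15,10,5,0):print(th,rel(w[-1],tool(-63+6*th/25,36+2*th/25,th)))
E
python3 plan.py
```

```text
[0.5373 0.1684 0.1131] [-0.307, 0.007, 0.37, 0.001, 0.278, -0.001]
[0.5373 0.1684 0.0661] [-0.199, -0.0, 0.426, 0.0, 0.0, 0.0]
[0.5274 0.1698 0.0661] [-0.091, 0.0, -0.042, 0.0, 0.0, 0.0]
[0.5165 0.1713 0.0661] [-0.1, -0.0, -0.046, 0.0, 0.0, 0.0]
20 [-0.011, 0.0, 0.049, 0.0, -0.056, -0.0]
15 [-0.027, 0.0, 0.098, 0.0, -0.111, -0.0]
10 [-0.047, 0.0, 0.147, 0.0, -0.167, -0.0]
5 [-0.072, 0.0, 0.195, 0.0, -0.222, -0.0]
0 [-0.1, 0.0, 0.242, 0.0, -0.278, -0.0]
```

Emit:
servo_tool:
  plan:
    - [-0.307,0.007,0.37,0,0.278,0,15]
    - [-0.307,0.007,0.37,0,0.278,0,15]
    - [-0.307,0.007,0.37,0,0.278,0,15]
    - [-0.307,0.007,0.37,0,0.278,0,15]
    - [-0.307,0.007,0.37,0,0.278,0,15]
    - [-0.307,0.007,0.37,0,0.278,0,15]

```text
time: 5.77
tool_pos: [0.5362, 0.1695, 0.1132]
ee_rot: [3.141, -0.435, -0.139]
wrist_force: [-1.0, 0.4, -1.8]
width: 0.0274
finger_force: 30.0
```

Emit:
servo_tool:
  plan:
    - [-0.07,0,0.14,0,0,0,15]
    - [-0.13,0,0.28,0,0,0,15]
    - [-0.18,0,0.38,0,0,0,15]
    - [-0.199,0,0.426,0,0,0,15]
    - [-0.199,0,0.426,0,0,0,15]
    - [-0.199,0,0.426,0,0,0,15]

```text
time: 6.27
tool_pos: [0.538, 0.1704, 0.0668]
ee_rot: [3.141, -0.437, -0.139]
wrist_force: [0.3, -0.0, -1.5]
width: 0.0275
finger_force: 30.0
```

```bash
python3 - <<'E'
from h import *
from ov import draw,dock_lines
from plan import cur
p,R=cur();print(p.round(4),R.as_euler("xyz").round(4))
a=robot.snapshot("scene")[:,:,::-1].copy()
k=5;x,y,w,h=205,80,150,110
im=cv2.resize(a[y:y+h,x:x+w],None,fx=k,fy=k,interpolation=cv2.INTER_CUBIC)
t=np.linspace(0,6.283,17)
for X in(-58,49):
    L=np.c_[np.full(17,X),14*np.cos(t),4+14*np.sin(t)]/1000
    q=(proj("scene",R.apply(L)+p)-[x,y]+.5)*k
    cv2.polylines(im,[q.round().astype(int)],True,(0,0,255),1,cv2.LINE_AA)
cv2.imwrite("pics/g3.png",im)
E
```

```text
[0.538  0.1704 0.0668] [ 3.1415 -0.4367 -0.1391]
```

View pics/g3.png

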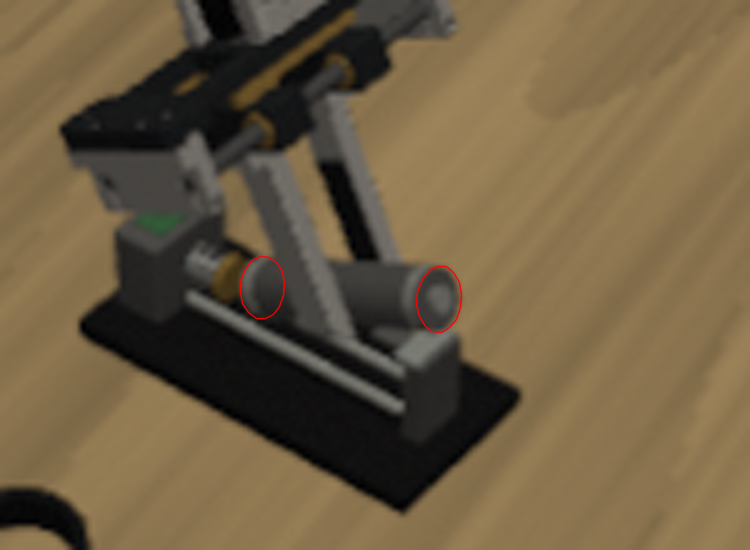

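The picture shows the stick tilted with its button end (438,298) above the catch. Its flat end (262,287) is just short of the brass disc (230,275) and lined up with it. Now I seat it.

Emit:
servo_tool:
  plan:
    - [-0.027,0,-0.013,0,0,0,15]
    - [-0.054,0,-0.025,0,0,0,15]
    - [-0.07,0,-0.033,0,0,0,15]
    - [-0.07,0,-0.033,0,0,0,15]
    - [-0.07,0,-0.033,0,0,0,15]

```text
time: 6.73
tool_pos: [0.5294, 0.172, 0.0668]
ee_rot: [-3.141, -0.437, -0.138]
wrist_force: [0.6, 0.1, -2.4]
width: 0.0273
finger_force: 30.0
```

Emit:
servo_tool:
  plan:
    - [-0.018,0,-0.008,0,0,0,15]
    - [-0.036,0,-0.017,0,0,0,15]
    - [-0.036,0,-0.017,0,0,0,15]
    - [-0.036,0,-0.017,0,0,0,15]

```text
time: 7.07
tool_pos: [0.5258, 0.1724, 0.0669]
ee_rot: [-3.141, -0.438, -0.138]
wrist_force: [0.8, 0.4, -1.6]
width: 0.0273
finger_force: 30.0
```

Emit:
servo_tool:
  plan:
    - [-0.018,0,-0.008,0,0,0,15]
    - [-0.036,0,-0.017,0,0,0,15]
    - [-0.036,0,-0.017,0,0,0,15]
    - [-0.036,0,-0.017,0,0,0,15]

```text
time: 7.4
tool_pos: [0.5231, 0.1729, 0.0679]
ee_rot: [-3.141, -0.441, -0.138]
wrist_force: [4.5, -0.8, -1.1]
width: 0.0274
finger_force: 30.0
```

Emit:
servo_tool:
  plan:
    - [-0.02,0.005,-0.009,0,0,0,15]
    - [-0.04,0.01,-0.019,0,0,0,15]
    - [-0.06,0.012,-0.028,0,0,0,15]
    - [-0.08,0.012,-0.037,0,0,0,15]
    - [-0.095,0.012,-0.044,0,0,0,15]
    - [-0.095,0.012,-0.044,0,0,0,15]
    - [-0.095,0.012,-0.044,0,0,0,15]

```text
time: 7.98
tool_pos: [0.514, 0.1737, 0.069]
ee_rot: [-3.139, -0.444, -0.139]
wrist_force: [7.4, 0.4, -2.3]
width: 0.0272
finger_force: 30.0
```

```bash
python3 - <<'E'
from h import *
from plan import cur
p,R=cur();o=robot.get_obs();print(p.round(4),R.as_euler("xyz").round(4),o["wrist_force"].round(1))
a=robot.snapshot("scene")[:,:,::-1].copy()
k=5;x,y,w,h=205,80,150,110
im=cv2.resize(a[y:y+h,x:x+w],None,fx=k,fy=k,interpolation=cv2.INTER_CUBIC)
t=np.linspace(0,6.283,17)
for X in(-58,49):
    L=np.c_[np.full(17,X),14*np.cos(t),4+14*np.sin(t)]/1000
    q=(proj("scene",R.apply(L)+p)-[x,y]+.5)*k
    cv2.polylines(im,[q.round().astype(int)],True,(0,0,255),1,cv2.LINE_AA)
cv2.imwrite("pics/g4.png",im)
E
```

```text
[0.514  0.1737 0.069 ] [-3.1389 -0.4441 -0.1386] [ 7.4  0.4 -2.3]
```

View pics/g4.png

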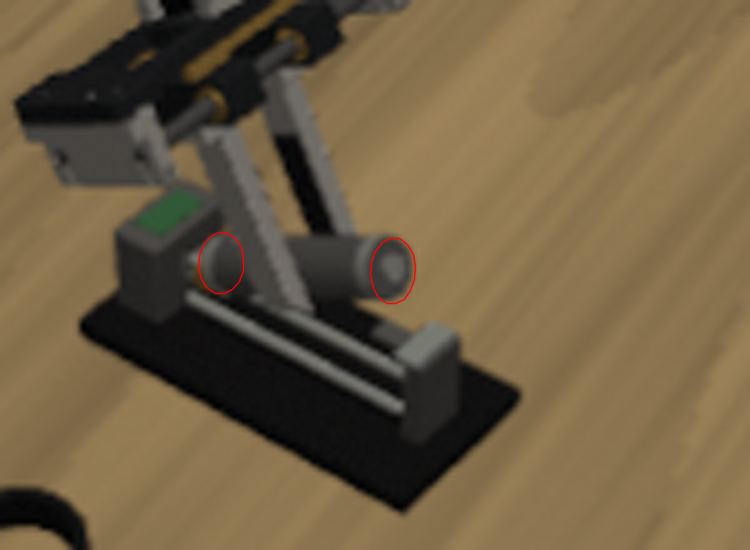

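```bash
python3 - <<'E'
from plan import *
a=cur()
for th,x,z in((20,-61.5,40),(15,-63,39),(10,-64.2,38),(5,-65.3,37),(0,-66.3,36)):print(th,rel(a,tool(x,z,th,1)))
E
```

```text
20 [-0.019, 0.01, 0.051, -0.002, -0.061, 0.0]
15 [-0.04, 0.01, 0.105, -0.002, -0.116, 0.0]
10 [-0.063, 0.01, 0.159, -0.002, -0.172, 0.0]
5 [-0.089, 0.01, 0.212, -0.002, -0.227, 0.001]
0 [-0.119, 0.011, 0.265, -0.002, -0.283, 0.001]
```

The picture shows the stick still raised, its button end (393,268) now clear of the catch (430,335) and the spring pushed back, with a reaction of about 7.4 N. I'll rotate the button end down.

Emit:
servo_tool:
  plan:
    - [-0.01,0.01,0.026,0,-0.03,0,15]
    - [-0.019,0.01,0.051,0,-0.061,0,15]
    - [-0.03,0.01,0.08,0,-0.09,0,15]
    - [-0.04,0.01,0.105,0,-0.116,0,15]
    - [-0.052,0.01,0.132,0,-0.145,0,15]
    - [-0.063,0.01,0.159,0,-0.172,0,15]
    - [-0.076,0.01,0.185,0,-0.2,0,15]
    - [-0.089,0.01,0.212,0,-0.227,0,15]
    - [-0.089,0.01,0.212,0,-0.227,0,15]
    - [-0.089,0.01,0.212,0,-0.227,0,15]

```text
time: 8.87
tool_pos: [0.5173, 0.1725, 0.0462]
ee_rot: [-3.138, -0.091, -0.14]
wrist_force: [9.3, -0.7, 1.5]
width: 0.0274
finger_force: 30.0
```

```bash
python3 - <<'E'
from plan import *
a=cur();print(a[0].round(4),a[1].as_euler("xyz").round(4))
im=robot.snapshot("scene")[:,:,::-1].copy();cv2.imwrite("pics/raw5.png",im)
k=5;x,y,w,h=205,80,150,110
im=cv2.resize(im[y:y+h,x:x+w],None,fx=k,fy=k,interpolation=cv2.INTER_CUBIC)
cv2.imwrite("pics/g5.png",im)
for z in(37,36):print(rel(a,tool(-66.3,z,0,1)))
E
```

```text
[0.5173 0.1725 0.0462] [-3.1379 -0.0911 -0.1396]
[-0.032, 0.003, 0.05, -0.002, -0.058, -0.0]
[-0.033, 0.003, 0.06, -0.002, -0.058, -0.0]
```

View pics/g5.png

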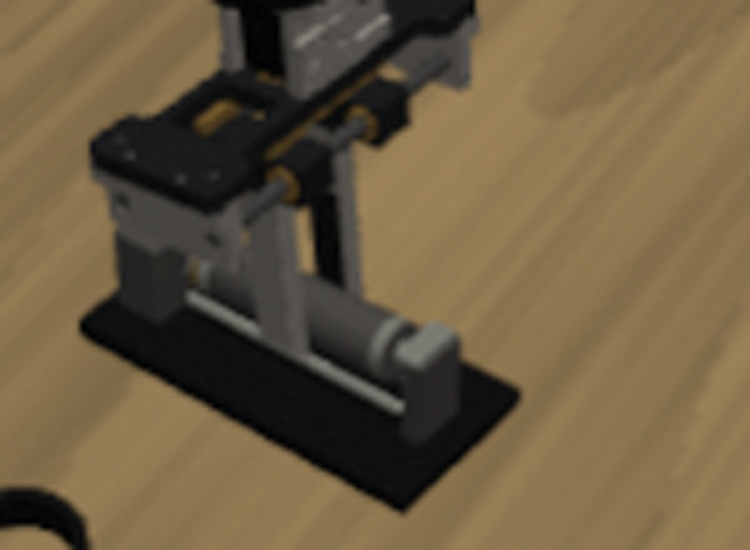

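Emit:
servo_tool:
  plan:
    - [-0.012,0.003,0.025,0,-0.03,0,15]
    - [-0.022,0.003,0.05,0,-0.058,0,15]
    - [-0.025,0.003,0.06,0,-0.058,0,15]
    - [-0.025,0.003,0.06,0,-0.058,0,15]
    - [-0.025,0.003,0.06,0,-0.058,0,15]

```text
time: 9.33
tool_pos: [0.516, 0.1726, 0.0406]
ee_rot: [-3.138, -0.003, -0.139]
wrist_force: [7.4, 0.1, 1.1]
width: 0.0275
finger_force: 30.0
```

```bash
python3 - <<'E'
from plan import *
a=cur();o=robot.get_obs();print(a[0].round(4),a[1].as_euler("xyz").round(4),o["wrist_force"].round(1),o["wrist_torque"].round(2))
im=robot.snapshot("scene")[:,:,::-1].copy()
k=8;x,y,w,h=225,110,95,70
im=cv2.resize(im[y:y+h,x:x+w],None,fx=k,fy=k,interpolation=cv2.INTER_CUBIC)
cv2.imwrite("pics/g6.png",im)
E
```

```text
[0.516  0.1726 0.0406] [-3.1376e+00 -2.9000e-03 -1.3890e-01] [7.4 0.1 1.1] [ 0.06 -1.63 -0.06]
```

View pics/g6.png

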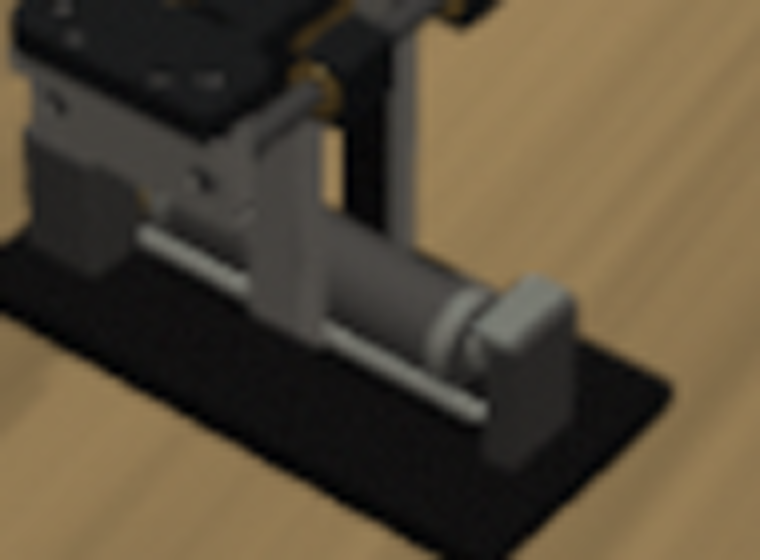

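The picture shows the stick level on the rails. Its end (465,330) is below the catch (540,290) and short of the post. I'll press lightly and release.

Emit:
servo_tool:
  plan:
    - [0,0,0.012,0,0,0,15]
    - [0,0,0.012,0,0,0,15]
    - [0,0,0.012,0,0,0,50]
    - [0,0,0.012,0,0,0,50]
    - [0,0,0.012,0,0,0,50]
    - [0,0,0.012,0,0,0,50]
    - [0,0,0.012,0,0,0,50]
    - [0,0,0.012,0,0,0,50]

```text
time: 10.05
tool_pos: [0.5091, 0.1719, 0.0355]
ee_rot: [3.141, 0.012, -0.138]
wrist_force: [0.4, 0.1, -0.4]
width: 0.05
finger_force: 0.0
```

Emit:
servo_tool:
  plan:
    - [0,0,-0.2,0,0,0,50]
    - [0,0,-0.5,0,0,0,50]
    - [0,0,-0.8,0,0,0,50]
    - [0,0,-1,0,0,0,50]
    - [0,0,-1,0,0,0,50]

```text
time: 10.47
tool_pos: [0.5138, 0.1726, 0.1418]
ee_rot: [-3.138, 0.001, -0.138]
wrist_force: [1.6, 0.8, -0.1]
width: 0.05
finger_force: 0.0
```

Emit:
servo_tool:
  plan:
    - [-0.6,1,-0.7,0,0,0,50]
    - [-0.6,1,-0.7,0,0,0,50]
    - [-0.6,1,-0.7,0,0,0,50]
    - [-0.6,1,-0.7,0,0,0,50]
    - [-0.6,1,-0.7,0,0,0,50]

```text
time: 10.88
tool_pos: [0.4383, 0.0798, 0.2081]
ee_rot: [-3.141, 0.007, -0.141]
wrist_force: [-0.3, -1.0, 0.0]
width: 0.05
finger_force: 0.0
```

Emit:
servo_tool:
  plan:
    - [-0.6,1,0,0,0,0,50]
    - [-0.6,1,0,0,0,0,50]
    - [-0.6,1,0,0,0,0,50]
    - [-0.6,1,0,0,0,0,50]
    - [-0.6,1,0,0,0,0,50]

```text
time: 11.3
tool_pos: [0.3651, -0.0098, 0.2058]
ee_rot: [-3.141, 0.013, -0.141]
wrist_force: [0.8, 0.6, -0.2]
width: 0.0501
finger_force: 0.0
```

```bash
python3 - <<'E'
from plan import *
f=lambda i,x,y,w,h,W,H:cv2.resize(i[y:y+h,x:x+w],(W,H),interpolation=cv2.INTER_CUBIC)
a=robot.snapshot("scene")[:,:,::-1];b=robot.snapshot("top")[:,:,::-1]
cv2.imwrite("pics/e1.png",np.hstack([f(a,215,105,100,80,500,400),f(b,150,195,72,110,262,400)]))
E
```

```text
(no output)
```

View pics/e1.png

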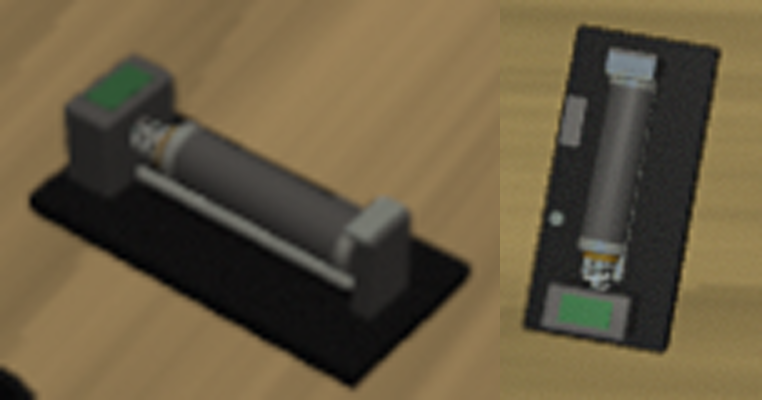

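The picture shows the stick level on the rails. Its flat end is on the spring disc at (172,145) and its button end is under the catch at (345,245), with the gripper clear. I'm handing in.

```bash
python3 -c "
from bench import robot
print(robot.close_job())"
```

```text
the job is handed in; nothing more can be done
None
```

The long battery stick is in the dock, lying on the rails with the spring holding its button end under the catch; I handed the job in at about 11.5 s, and the last picture showed it seated with the gripper clear.

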